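# Brace the square jar and unscrew its tight cap

### The arm

A 6-joint arm with a two-finger parallel gripper is mounted at the origin on a cart in front of the work surface, level with it; the furniture and walls round the work are solid. World frame = base frame: x ahead of the robot, y to its left, z up, the work surface at z = 0. Lengths are in m, angles in rad, forces in N, time in s.
With the tool pointing down it reaches from about 0.425 to 0.95 m from the base axis. Payload 3.5 kg.
Tool frame: the origin (TCP) lies midway between the tips of the shut fingers; the grasp point (between the pads) lies 19 mm behind it; z points along the fingers, x is the direction in which the jaws open and shut, and the axes are right-handed (so a half turn about z gives the same grasp; the last joint's range is limited). The gripper opens to 85 mm and grips with 20 to 120 N. Pads are 22 mm wide; open, the fingers measure 114 mm over their backs; the gripper's body (76 mm by 85 mm) begins 54 mm behind the grasp point. The pads swing forward as they close: fully open they stand 13 mm farther back than shut.
Start: joints at [0.961, 0.286, 1.577, -0, 1.279, -0.15], TCP at [0.3, 0.605, 0.231] pointing down, gripper open.
Joint ranges: [-2.77, 2.77], [-0.9, 2.22], [0.21, 2.48], [-1.53, 4.67], [0.24, 2.81], [-2.84, 2.84]. Speed limits (rad/s): [2.79, 2.79, 3.14, 3.14, 3.14, 3.14].

### API

Orientations are given as a unit quaternion [x, y, z, w].
In Python, from plant import readout, optics, ctrl gives the robot as it stands. The module is installed in compiled form; this text tells all that it offers.
- The arm moves only by the shell command python3 -m crank 'ROWS' [OPENING] [FORCE]. ROWS is text: rows parted by semicolons, each of 6 numbers parted by spaces: the shift along the tool's x, y, z in mm, then the turn, a rotation vector about the tool's x, y, z in rad. In form: dx dy dz ax ay az; .... A call has 1 to 5 rows; each row shifts and turns the commanded pose from where the row before left it, along the tool's axes as they then stand; what a row does not reach is not made up. A row lasts 1/8 s, in which the tool goes at most 62.5 mm and 10.7 degrees, less where a joint would pass 70% of its speed; a pose out of reach is approached as far as the arm can. A call is refused whole if a number of a shift passes 62.5 or a number of a turn 0.188, either way. A call with a gripper value outside its range is refused whole. OPENING is the opening, from -1 (shut) to 1 (fully open), set as the call begins (- or left out, the last holds). The fingers move at their own pace and stop on an object; FORCE is the grip in N (left out, the last holds). Time passes only in rows, so rows that do not move let the fingers close. It gives the time, the measured TCP pose, the force and the opening at its end, in the units of the state.
- readout.get_state(): the state, without advancing time (a new reading comes with each control period).
- optics.read_camera(name): name is "side" or "top" or "wrist"; returns the picture (420x560x3 uint8, red, green, blue); there is no depth.
- optics.calibration(name): a dict with "mtx" (3x3 intrinsics, pixels), "rvec" (rotation vector, rad) and "tvec" (3), from world to camera coordinates, as OpenCV has them; the wrist camera has in their place "tool_from_camera" (4x4, takes a point from camera to tool coordinates, whose origin is the TCP and whose axes are the tool frame's). Camera axes: x right, y down, z forward; pixel columns grow to the right and rows downward; lengths in m; the calibration is good to about 2 mm. A picture is of the moment at which its call begins: read the wrist's pose just before it. calibration takes no time and is no camera call.
- ctrl.sign_off(): hands the job in, once; it reports no verdict.
Trained networks look in the newest picture that a camera, given by its name, has taken for a name from the list of things; names that differ only in an ending like _2 or _b are one class to them, and where a whole thing is asked for, a point or a joint stands for the part that bears it (a point fixed in the world has none). Each returns a list of dicts, best first, with "p" (0 to 1); they miss things now and then, are a little off and sometimes report something else, mostly with a low value. They report only what shows in the picture. A call takes as long as a camera call. They do not tell look-alikes from the thing itself.
- optics.recognise(camera, thing): "xy" ([column, row] as shares, 0 to 1, of the picture: columns of its width, rows of its height, amid what is visible of it).
The state is a dict: "time": time; "qpos": joint angles; "dq": joint speeds; "joint_efforts": joint torques, N m; "eef_pos": TCP position; "tcp_rot": TCP orientation; "contact_force": force on the tool from outside, world axes, zero at the start; "wrist_torque": the same for the moment, N m; "opening": opening from 0.0 (shut) to 1.0 (fully open).
Only numpy, scipy, OpenCV 4.12 (cv2) and the standard library are available. Lean on these libraries where they do the work, as an engineer would, in place of code of your own. Each camera call takes 0.05 s, during which the arm holds its last target.

### The job

The jar's cap is screwed on tight: lift the jar by its red cap, set it fully down into the square pocket of the wooden brace block so that it cannot turn, and unscrew the cap anticlockwise (seen from above) until the threads let go. Then raise the cap straight up and finish while holding it level, centred over the open jar lifted clear by about 2 or 3 cm, with the jar left sitting in the block and everything else on the worktop left alone.

Things in the scene. Friction and masses are not known exactly. Their poses are not given: they have to be found in the camera images.
- cap_center (a point): Red round screw cap with fine upright ribs, 57 mm across the ribs, 26 mm tall, 50 g, screwed on the jar. The point is on its axis half-way up, 13 mm under the flat top; z up. Screwed down it is 77 mm above the jar's underside, and jar with cap is 90 mm tall. The cap carries the jar while screwed on. Grip it above its lower edge: the jar's body below is about as wide.
- jar_center (a point): Loose amber square jar with a pale label band, 280 g; body 46 x 46 mm with rounded corners, 60 mm tall. The neck is narrower than the cap; 4 mm of air lie between body and the cap's lower edge. The point is on the axis at mid-body, 30 mm above the underside; x, y along the square's sides (a quarter turn looks the same), z up.
- pocket (a point): Fixed light wooden block, 96 x 96 x 36 mm, with a square pocket 52 x 52 mm (3 mm play each side of the jar), 30 mm deep, 4 mm bevel at the mouth. The point is the centre of the mouth, level with the block's top; x, y along the pocket's sides, z up. With the jar fully seated its centre point is level with this one and the cap's centre 47 mm above it.
- cap: The same cap, origin in its lower edge plane. Its thread lets go 70 to 90 degrees anticlockwise from tight, rising 3 mm per radian. A spring seal in the jar's mouth pushes it up with about 20 N and rubs as it turns (about 0.5 N m); once loose it rides 8 to 12 mm above its tight height, resting on the seal. Overturning does no harm; clockwise meets a stop.
- jar: The same jar with its seal; origin at the centre of its underside.
- brace: The same wooden block; origin at the centre of its underside, fixed to the worktop.
- salt_shaker: Glass salt shaker with a grey top, 44 mm wide, 90 mm tall, at the back right; leave alone. Origin under its centre.
- mug: Green mug, 86 x 118 x 96 mm, behind the work; leave alone. Origin under its centre.
- pepper_mill: Wooden pepper mill, 58 mm wide, 170 mm tall, behind the work; leave alone. Origin under its centre.
- mandarin: Orange mandarin, 64 mm, back right; leave alone. Origin at its underside.
- garlic: Garlic bulb, 53 mm, front right by the edge; leave alone. Origin at its underside.
- dish_brush: Grey-blue dish brush, 36 x 269 x 62 mm, lying in front of the sink; leave alone. Origin under its centre.
Mind the look-alikes: they are no part of the job. Of the things like the cap, leave any that is grey; of the rest the larger one is meant.

How it is judged:
By the outcome, as a careful person would: the job done as asked, in the order asked, and still so for the second after the job is handed in, while the arm keeps its last pose, push and grip.
It also fails if it takes over 48 s, if anything falls off the work surface, if the arm or the gripper's body presses on something with over 40 N, if the wrist force passes 120 N, or if a joint passes its speed limit or range.

## Working session

There is one attempt and no reset: what is moved stays moved. The work goes in short steps, Python scripts to look and compute and a shell command to move; the robot and the scene stay as the last step left them, time stands still between calls to the robot, and variables do not carry over. Pictures are saved under pics/ and viewed, and the job is handed in when it is done.

```bash
mkdir -p pics; python3 - <<'E'
from plant import readout, optics, ctrl
import cv2
print(readout.get_state())
for n in ("side","top","wrist"):
    im=optics.read_camera(n); cv2.imwrite(f"pics/{n}0.png",im[:,:,::-1]); print(n,optics.calibration(n))
    for t in ("cap_center","jar_center","pocket"):
        print(t,[(round(d["p"],2),round(d["xy"][0]*560),round(d["xy"][1]*420)) for d in optics.recognise(n,t)])
E
```

```text
{'time': 0.0, 'qpos': array([ 9.61019949e-01,  2.87223923e-01,  1.57817308e+00,  4.06125634e-05,
        1.27858236e+00, -1.50058213e-01]), 'dq': array([ 0.00033418, -0.00146663, -0.00083468, -0.00064007,  0.00032085,
       -0.00089259]), 'joint_efforts': array([ 1.34750095e-03, -4.05986094e+01, -2.92624068e+01, -1.14464724e-04,
        5.93684745e-03,  9.98336560e-06]), 'eef_pos': array([0.29911791, 0.60438098, 0.22991045]), 'tcp_rot': array([ 8.49618744e-01,  5.27396024e-01, -1.10425360e-03,  4.52867941e-04]), 'contact_force': array([ 0.19048601, -0.04399193,  0.06827472]), 'wrist_torque': array([ 0.00938829, -0.00642015,  0.02605961]), 'opening': 1.0030377170135718}
side {'mtx': array([[526.59231053,   0.        , 277.28375774],
       [  0.        , 526.59231053, 208.90511979],
       [  0.        ,   0.        ,   1.        ]]), 'rvec': array([ 0.74156563, -2.5849827 ,  1.17163814]), 'tvec': array([0.52897109, 0.22132545, 1.39402317])}
cap_center [(0.68, 332, 175)]
jar_center [(0.55, 325, 188)]
pocket []
top {'mtx': array([[412.89813606,   0.        , 282.03266526],
       [  0.        , 412.89813606, 208.57605635],
       [  0.        ,   0.        ,   1.        ]]), 'rvec': array([ 2.13658118, -2.13792192,  0.21411663]), 'tvec': array([0.07939714, 0.56989225, 1.04900219])}
cap_center [(0.89, 366, 226), (0.74, 402, 222), (0.65, 367, 264), (0.36, 157, 277)]
jar_center []
pocket [(0.8, 297, 255)]
wrist {'mtx': array([[330.68180737,   0.        , 279.81891307],
       [  0.        , 330.68180737, 212.88063841],
       [  0.        ,   0.        ,   1.        ]]), 'tool_from_camera': array([[ 0.99999746, -0.00142305, -0.00174634,  0.0017652 ],
       [ 0.00190246,  0.94862855,  0.31638624, -0.08134653],
       [ 0.0012064 , -0.31638876,  0.94862885, -0.14339116],
       [ 0.        ,  0.        ,  0.        ,  1.        ]])}
cap_center []
jar_center []
pocket []
```

View pics/side0.png

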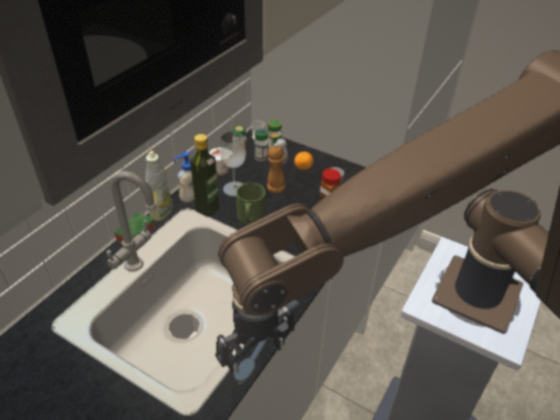

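View pics/top0.png

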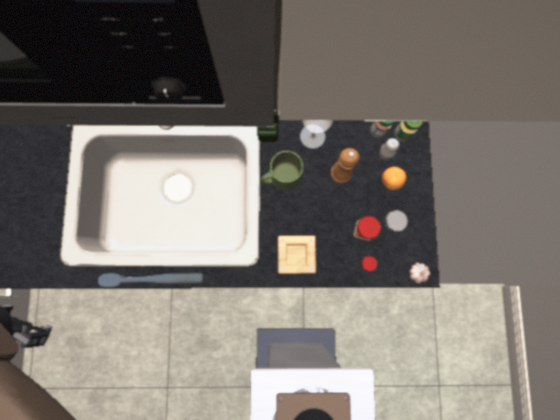

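View pics/wrist0.png

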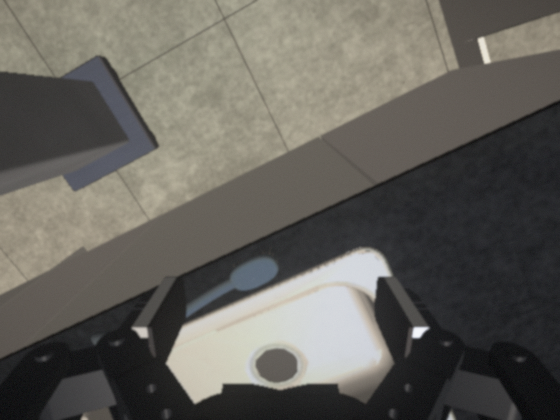

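The top view shows the jar with the large red cap at about (368,227). The small red look-alike is at (369,264), the grey one at (397,221), the block at (297,254), and the garlic at (419,272). Next I'll work out positions from these.

```bash
cat > h.py <<'E'
import numpy as np, cv2
from scipy.spatial.transform import Rotation as R
from plant import readout, optics, ctrl
def cam(n):
    c=optics.calibration(n)
    if n=="wrist":
        s=readout.get_state(); T=np.eye(4);T[:3,:3]=R.from_quat(s["tcp_rot"]).as_matrix();T[:3,3]=s["eef_pos"]
        W=T@c["tool_from_camera"]
        return c["mtx"],W[:3,:3],W[:3,3]
    Rm=cv2.Rodrigues(c["rvec"])[0]; return c["mtx"],Rm.T,-Rm.T@np.ravel(c["tvec"])
def unproj(n,uv,z,C=None):
    K,Rw,o=C or cam(n); d=Rw@np.linalg.solve(K,[uv[0],uv[1],1]); return o+d*(z-o[2])/d[2]
def proj(n,P,C=None):
    K,Rw,o=C or cam(n); p=K@(Rw.T@(np.array(P)-o)); return p[:2]/p[2]
def tool():
    s=readout.get_state(); r=R.from_quat(s["tcp_rot"]); return s,r
def rel(target):
    s,r=tool(); return r.inv().apply(np.array(target)-s["eef_pos"])*1000
def shot(n,name):
    C=cam(n); im=optics.read_camera(n); cv2.imwrite("pics/"+name,im[:,:,::-1]); return im,C
E
python3 - <<'E'
from h import *
im,C=shot("top","top1.png")
print("cap",unproj("top",(368,226.5),.09),"pocket",unproj("top",(297,254.5),.036),"garlic",unproj("top",(419,272),.025),"small",unproj("top",(369.5,264),.03),unproj("top",(397,221),.09))
for box,n in (((260,220,80,70),"a"),((340,195,90,90),"b")):
    x,y,w,h=box; cv2.imwrite(f"pics/crop_{n}.png",cv2.resize(im[y:y+h,x:x+w,::-1],None,fx=7,fy=7 if n=="a" else 6,interpolation=cv2.INTER_CUBIC))
s,r=tool(); print(r.as_matrix())
E
```

```text
cap [ 0.51648712 -0.13975232  0.09      ] pocket [0.44907505 0.03942842 0.036     ] garlic [ 0.40294308 -0.28673288  0.025     ] small [ 0.42410703 -0.15369541  0.03      ] [ 0.53074114 -0.21506465  0.09      ]
[[ 4.43750100e-01  8.96150572e-01  4.07715503e-05]
 [ 8.96150566e-01 -4.43750102e-01  9.71638789e-05]
 [ 1.05165845e-04 -6.57903305e-06 -9.99999994e-01]]
```

View pics/crop_b.png

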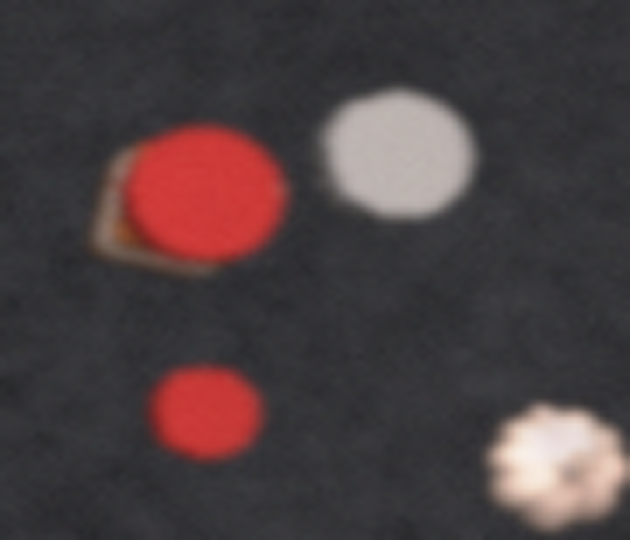

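View pics/crop_a.png

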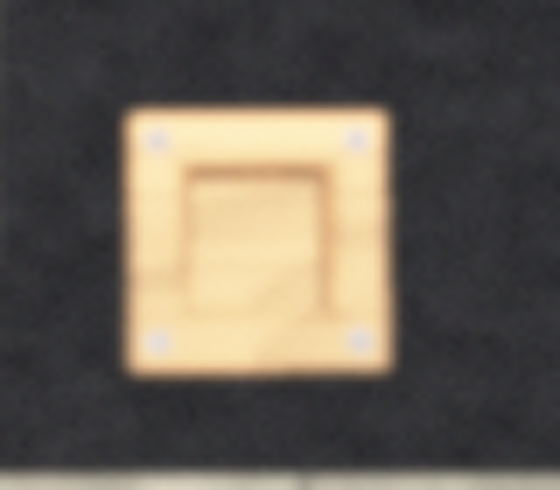

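```bash
python3 - <<'E'
from h import *
C=cam("top")
q=[unproj("top",(260+a/7,220+b/7),.036,C) for a,b in ((127,107),(388,107),(393,374),(127,376))]
for i in range(4):
    d=q[(i+1)%4]-q[i]; print(np.linalg.norm(d),np.degrees(np.arctan2(d[1],d[0])))
print(np.mean(q,0))
q=[unproj("top",(340+a/7,195+b/6),.045,C) for a,b in ((125,150),(95,245),(215,270))]
for i in range(2):
    d=q[i+1]-q[i]; print(np.degrees(np.arctan2(d[1],d[0])))
print(rel((.516,-.14,.20)))
E
```

```text
0.09958290078114952 -90.00599722511706
0.10066350383887133 -179.89876412624795
0.09984526088655987 90.30931833333615
0.10121282858736151 -0.047010254408546025
[0.4496781  0.03947277 0.036     ]
163.08920186440403
-103.78079858254625
[-571.49388512  524.57651096   31.32244199]
```

```bash
python3 -m crank '-43 39 0 0 0 0;-44 40 0 0 0 0;-44 40 0 0 0 0;-44 40 0 0 0 0;-44 41 0 0 0 0' 1 60; python3 -m crank '-44 41 0 0 0 0;-44 41 0 0 0 0;-44 41 0 0 0 0;-44 40 0 0 0 0;-44 40 0 0 0 0'; python3 -m crank '-44 40 5 0 0 0;-44 40 5 0 0 0;-44 40 5 0 0 0;0 0 0 0 0 0.17;0 0 0 0 0 0.17';python3 -m crank '0 0 0 0 0 0.17;0 0 0 0 0 0.17;0 0 0 0 0 0.17;0 0 0 0 0 0.17;0 0 0 0 0 0.17';python3 -m crank '0 0 0 0 0 0.17;0 0 0 0 0 0'; python3 - <<'E'
from h import *
im,C=shot("wrist","w1.png")
print(rel((.516,-.14,.20)),tool()[1].as_matrix())
for t in ("cap_center","jar_center","pocket"):
    print(t,[(round(d["p"],2),round(d["xy"][0]*560),round(d["xy"][1]*420)) for d in optics.recognise("wrist",t)])
E
```

```text
time: 1.27
eef_pos: [0.3818, 0.3182, 0.2317]
tcp_rot: [0.849, 0.528, 0.001, 0.0]
contact_force: [1.1, -0.1, 0.4]
opening: 0.997
time: 1.9
eef_pos: [0.4662, 0.0307, 0.2319]
tcp_rot: [0.85, 0.527, 0.001, 0.0]
contact_force: [0.6, 1.0, 1.4]
opening: 1.002
time: 2.52
eef_pos: [0.5148, -0.14, 0.2161]
tcp_rot: [0.928, 0.373, -0.0, -0.0]
contact_force: [0.6, -0.1, -1.0]
opening: 1.001
time: 3.15
eef_pos: [0.5148, -0.1389, 0.2165]
tcp_rot: [0.999, -0.042, 0.0, 0.0]
contact_force: [0.6, 0.2, 0.7]
opening: 1.0
time: 3.4
eef_pos: [0.5148, -0.1389, 0.2165]
tcp_rot: [0.992, -0.123, 0.0, 0.0]
contact_force: [-0.3, -0.3, -0.4]
opening: 1.005
[ 1.39723933  0.7944338  16.48898749] [[ 9.69884405e-01 -2.43565546e-01  2.54679650e-04]
 [-2.43565523e-01 -9.69884437e-01 -1.18873459e-04]
 [ 2.75963308e-04  5.32623317e-05 -9.99999961e-01]]
cap_center [(0.97, 323, 260), (0.93, 200, 215), (0.6, 279, 206)]
jar_center [(0.9, 281, 171)]
pocket [(0.58, 157, 39), (0.23, 282, 171)]
```

View pics/w1.png

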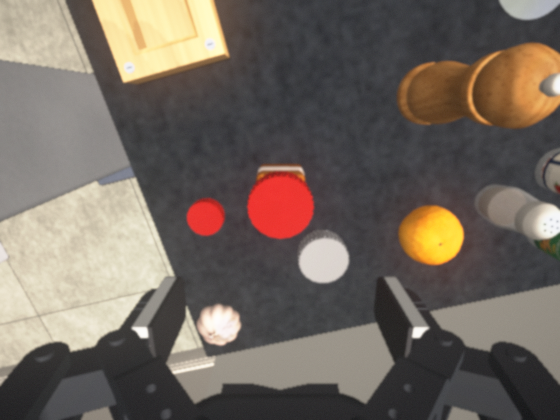

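The wrist view shows the cap disc at about (281,205). The jar's label edge is nearly horizontal in the picture, so the tool is aligned with the jar. The small red cap is at (206,217) and the grey one at (323,257).

```bash
cat >> h.py <<'E'
def capfit(im,C,zt,n,seed):
    m=((im[:,:,0]>110)&(im[:,:,1]<70)&(im[:,:,2]<70)).astype(np.uint8)
    k,l,st,ce=cv2.connectedComponentsWithStats(m)
    out=[]
    for i in range(1,k):
        if st[i,4]>60:
            out.append((st[i].tolist(),ce[i].round(1).tolist(),unproj(n,ce[i],zt,C).round(4).tolist()))
    return out,m
E
python3 - <<'E'
from h import *
im=cv2.imread("pics/w1.png")[:,:,::-1]; C=cam("wrist")
for o in capfit(im,C,.09,"wrist",None)[0]: print(o)
im2=cv2.imread("pics/top1.png")[:,:,::-1]
for o in capfit(im2,cam("top"),.09,"top",None)[0]: print(o)
for p in ((260,168),(304,167),(281,171)): print(unproj("wrist",p,.055,C))
# block corners in wrist
c=im[140:250,180:380,::-1]; cv2.imwrite("pics/w1c.png",cv2.resize(c,None,fx=4,fy=4,interpolation=cv2.INTER_CUBIC))
c=im[0:110,80:240,::-1]; cv2.imwrite("pics/w1b.png",cv2.resize(c,None,fx=5,fy=5,interpolation=cv2.INTER_CUBIC))
E
```

```text
([246, 172, 69, 68, 3634], [280.1, 205.1], [0.5152, -0.1393, 0.09])
([186, 198, 39, 38, 1171], [205.4, 216.5], [0.45, -0.1334, 0.09])
([357, 216, 24, 23, 432], [368.5, 227.2], [0.5148, -0.141, 0.09])
([362, 256, 15, 16, 194], [369.0, 263.2], [0.4233, -0.1385, 0.09])
[ 0.50324653 -0.11019728  0.055     ]
[ 0.54311072 -0.11936758  0.055     ]
[ 0.52148079 -0.11774692  0.055     ]
```

View pics/w1c.png

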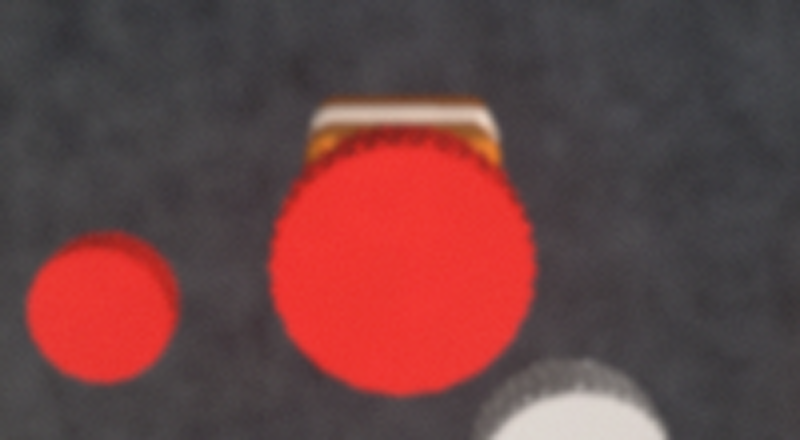

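View pics/w1b.png

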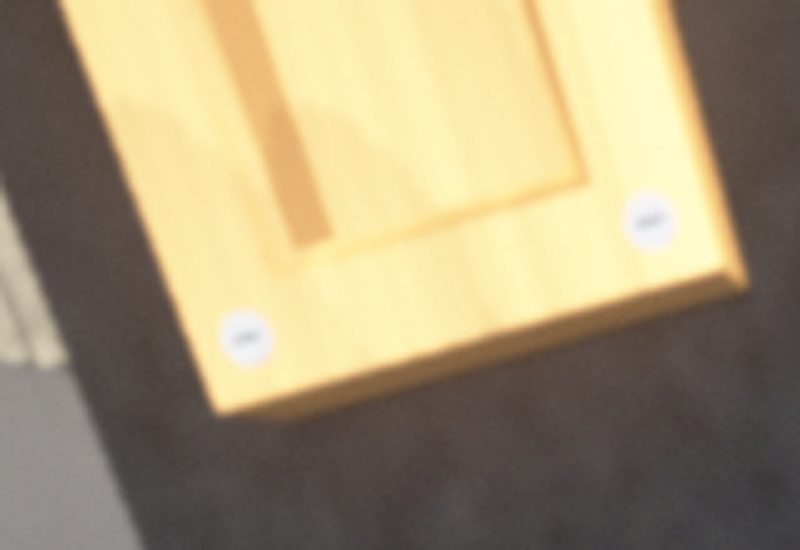

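```bash
python3 - <<'E'
from h import *
C=cam("wrist")
a=unproj("wrist",(123.6,82.6),.036,C);b=unproj("wrist",(225,54),.036,C);d=b-a
print(a,b,np.linalg.norm(d),np.degrees(np.arctan2(d[1],d[0])),(a+b)/2+np.array([0,.048,0]))
E
python3 -m crank '0.8 0.5 45 0 0 0;0 0 45 0 0 0;0 0 40 0 0 0;0 0 15 0 0 0;0 0 0 0 0 0'; python3 - <<'E'
from h import *
im,C=shot("wrist","w2.png"); print(rel((.5155,-.1395,.057)),tool()[0]["contact_force"])
E
```

```text
[ 0.40140316 -0.00690888  0.036     ] [ 0.49816797 -0.00708954  0.036     ] 0.096764976829748 -0.10696999928591892 [0.44978556 0.04100079 0.036     ]
time: 4.22
eef_pos: [0.5152, -0.1394, 0.0708]
tcp_rot: [0.992, -0.124, -0.001, -0.0]
contact_force: [-1.4, 0.7, 0.1]
opening: 0.997
[-0.80084694 -0.24159447 15.26847458] [1.37224738 0.04036697 0.25504854]
```

View pics/w2.png

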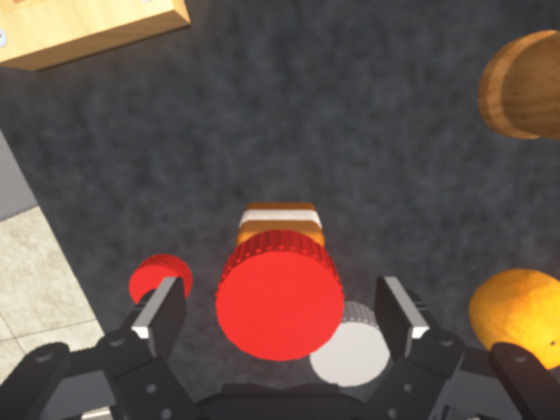

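The cap, at about (280,298), sits centred between the open pads, at about (180,310) and (387,310). I'll go down the last 14 mm and close.

```bash
python3 -m crank '0 0 9 0 0 0;0 0 5 0 0 0;0 0 0 0 0 0'; python3 -m crank '0 0 0 0 0 0;0 0 0 0 0 0;0 0 0 0 0 0;0 0 0 0 0 0;0 0 0 0 0 0' -1 80;  python3 - <<'E'
from h import *
im,C=shot("wrist","w3.png"); print(tool()[0]["contact_force"],tool()[0]["opening"])
E
```

```text
time: 4.65
eef_pos: [0.5153, -0.1395, 0.0572]
tcp_rot: [0.992, -0.124, -0.0, -0.0]
contact_force: [-0.1, 0.2, 0.6]
opening: 0.997
time: 5.28
eef_pos: [0.5155, -0.1396, 0.0581]
tcp_rot: [0.992, -0.124, -0.0, 0.0]
contact_force: [-3.9, 0.9, 5.4]
opening: 0.642
[-2.83361158  1.39089367  6.12662833] 0.6420828744522961
```

View pics/w3.png

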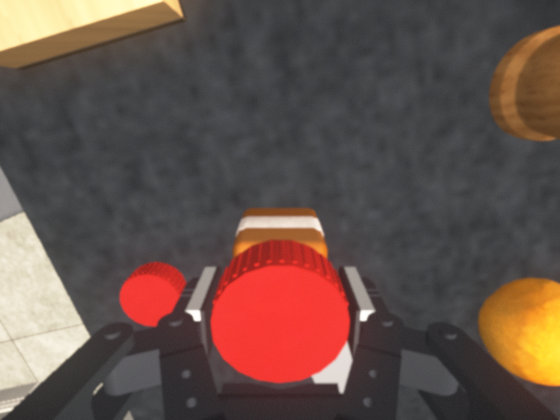

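```bash
python3 -m crank '0 0 -10 0 0 0;0 0 -20 0 0 0;0 0 -20 0 0 0;0 0 -20 0 0 0;0 0 0 0 0 0'; python3 -m crank '-20 -30 0 0 0 0;-27 -40 0 0 0 0;-27 -40 0 0 0 0;-20 -28 0 0 0 0;-13.5 -20 0 0 0 0';python3 -m crank '0 0 0 0 0 -0.123;0 0 0 0 0 -0.123;0 0 0 0 0 0;0 0 0 0 0 0'; python3 - <<'E'
from h import *
im,C=shot("wrist","w4.png"); im2,_=shot("top","t4.png"); im3,_=shot("side","s4.png"); s,r=tool();print(s["time"],s["contact_force"],s["opening"],r.as_matrix().round(4),s["eef_pos"])
cv2.imwrite("pics/t4c.png",cv2.resize(im2[200:300,240:400,::-1],None,fx=5,fy=5,interpolation=cv2.INTER_CUBIC))
E
```

```text
time: 5.95
eef_pos: [0.5164, -0.14, 0.1286]
tcp_rot: [0.992, -0.124, 0.002, 0.001]
contact_force: [0.5, -0.5, -4.1]
opening: 0.642
time: 6.58
eef_pos: [0.4482, 0.0416, 0.1255]
tcp_rot: [0.992, -0.124, -0.001, -0.0]
contact_force: [0.6, 0.3, -4.1]
opening: 0.64
time: 7.08
eef_pos: [0.4497, 0.04, 0.1265]
tcp_rot: [1.0, -0.002, -0.001, -0.0]
contact_force: [-0.4, 0.0, -3.3]
opening: 0.635
7.225 [-0.85327105  0.33633717 -5.11837277] 0.6401632620075629 [[ 1.e+00 -4.e-03 -4.e-04]
 [-4.e-03 -1.e+00  0.e+00]
 [-4.e-04 -0.e+00 -1.e+00]] [0.45009009 0.0399735  0.12707184]
```

View pics/w4.png

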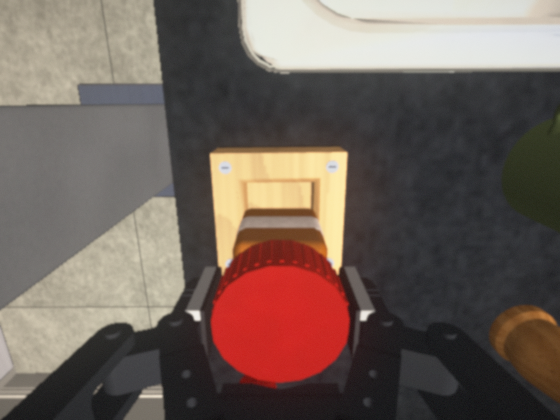

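View pics/t4c.png

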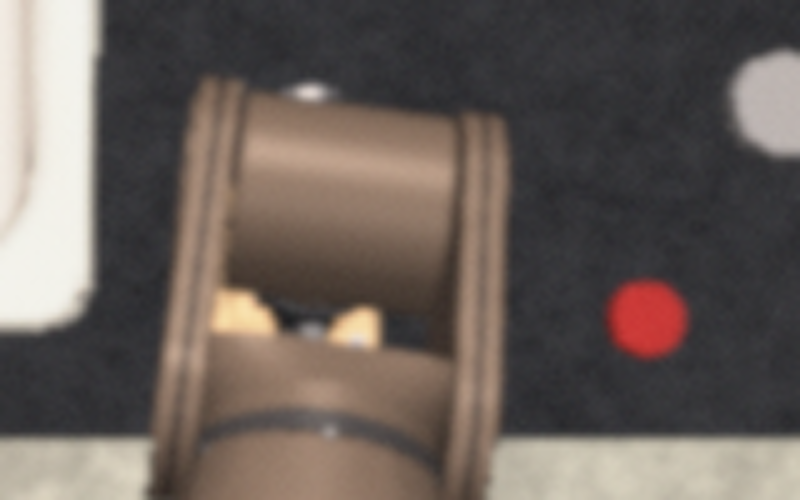

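View pics/s4.png

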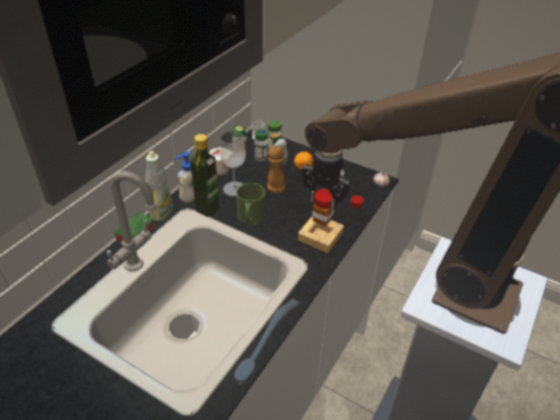

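```bash
python3 - <<'E'
from h import *
im=cv2.imread("pics/w4.png")
cv2.imwrite("pics/w4c.png",cv2.resize(im[140:270,200:360],None,fx=4.6,fy=4.6,interpolation=cv2.INTER_CUBIC))
C=cam("wrist")
for P in ((.4018,.088,.036),(.4978,.088,.036),(.4758,.066,.036),(.4238,.066,.036)): print(proj("wrist",P,C).round(1))
E
```

```text
[210.4 154.8]
[346.3 154. ]
[314.3 184.6]
[242.8 185. ]
```

View pics/w4c.png

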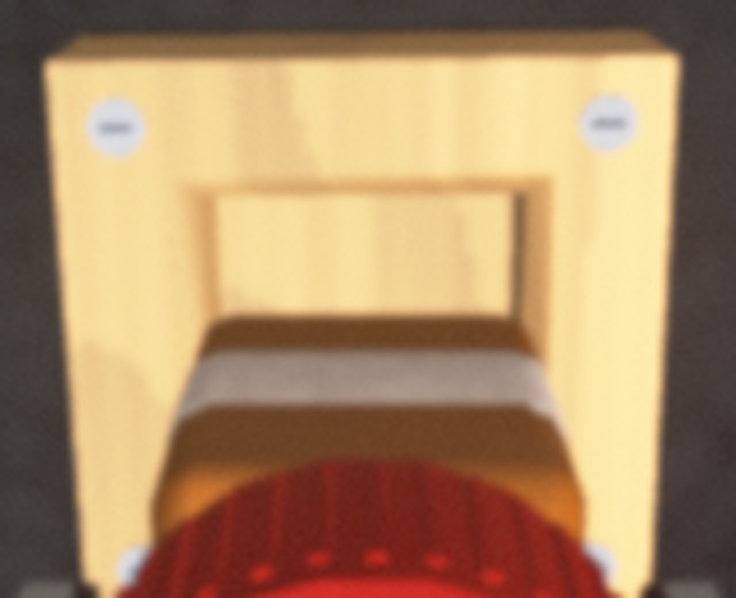

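```bash
python3 - <<'E'
from h import *
C=cam("wrist"); s=tool()[0]; print(s["eef_pos"])
for z in (.066,.069,.072): print(unproj("wrist",(279.8,209.1),z,C)-[0,.023,0])
a=[unproj("wrist",p,.036,C) for p in ((209.8,153.5),(347.8,152.4))]; print(a,(a[0]+a[1])/2-[0,.048,0])
# pocket far edge at mouth
print(unproj("wrist",(280.5,140+183/4.6),.036,C)-[0,.026,0])
E
```

```text
[0.45009009 0.0399735  0.12707184]
[0.45073779 0.03408706 0.066     ]
[0.45074977 0.0350553  0.069     ]
[0.45076176 0.03602355 0.072     ]
[array([0.40146709, 0.08889173, 0.036     ]), array([0.49876339, 0.08911252, 0.036     ])] [0.45011524 0.04100213 0.036     ]
[0.45125745 0.04369086 0.036     ]
```

```bash
python3 - <<'E'
from h import *
import numpy as np
c=optics.calibration("wrist")
def C_at(pos,yaw):
    T=np.eye(4); T[:3,:3]=R.from_euler("z",yaw,degrees=True).as_matrix()@np.diag([1,-1,-1.]); T[:3,3]=pos
    W=T@c["tool_from_camera"]; return c["mtx"],W[:3,:3],W[:3,3]
# w1: pose
C1=C_at((.5148,-.1389,.2165),-14.1); C3=C_at((.5155,-.1396,.0575),-14.2); C4=cam("wrist")
u=np.array([np.cos(np.radians(75.9)),np.sin(np.radians(75.9)),0])
print("w1 bottom",(unproj("",(281,165),0,C1)-[.5155,-.1395,0])@u)
for n,rows in (("w1",None),("w3",None),("w4",None)):
    im=cv2.imread(f"pics/{n}.png"); col=im[120:270,280].astype(int); 
    g=np.abs(np.diff(col,axis=0)).sum(1); print(n,[(120+i,int(v)) for i,v in enumerate(g) if v>40])
print("w1 cap",(unproj("",(280.9,205.4),.09,C1)-[.5155,-.1395,0])@u)
im=cv2.imread("pics/w3.png");cv2.imwrite("pics/w3c.png",cv2.resize(im[190:400,190:370],None,fx=2.8,fy=2.8,interpolation=cv2.INTER_CUBIC))
im=cv2.imread("pics/w4.png");cv2.imwrite("pics/w4d.png",cv2.resize(im[190:400,190:370],None,fx=2.8,fy=2.8,interpolation=cv2.INTER_CUBIC))
for z in (0,.02,.03,.06,.09): print(z,proj("",np.array([.5155,-.1395,z])+u*(.023 if z<.07 else 0),C3),proj("",np.array([.4501,.04,z+.0695])+np.array([0,.023 if z<.07 else 0,0]),C4))
E
```

```text
w1 bottom 0.01807843306050637
w1 [(164, 71), (165, 120), (166, 111), (167, 54), (169, 107), (170, 128), (171, 73), (237, 56), (238, 75), (239, 42)]
w3 [(214, 70), (215, 118), (216, 97), (217, 60), (226, 91), (227, 140), (228, 89)]
w4 [(146, 49), (150, 50), (151, 91), (152, 106), (153, 49), (181, 47), (206, 58), (207, 128), (208, 133), (209, 66), (215, 64), (216, 60), (226, 60), (227, 84), (228, 54)]
w1 cap -0.00027536708326763286
0 [278.71962972 201.84713105] [278.72692587 201.92455459]
0.02 [278.5540033  211.78643478] [278.54847659 211.86538858]
0.03 [278.45818474 217.53654218] [278.44524665 217.61599569]
0.06 [278.09932433 239.07188977] [278.05867414 239.15070377]
0.09 [277.91187831 322.08357536] [277.96805824 322.11587139]
```

View pics/w3c.png

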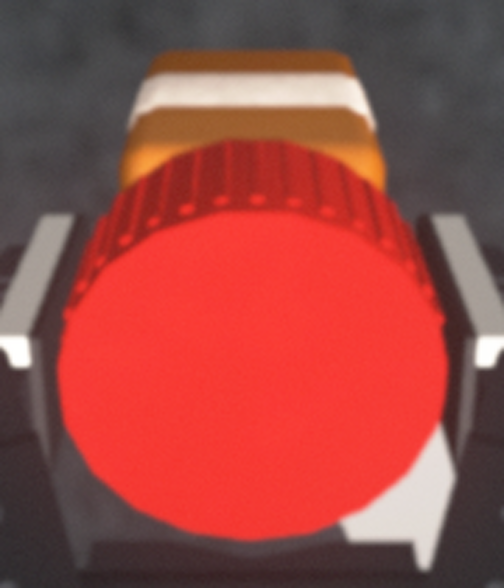

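View pics/w4d.png

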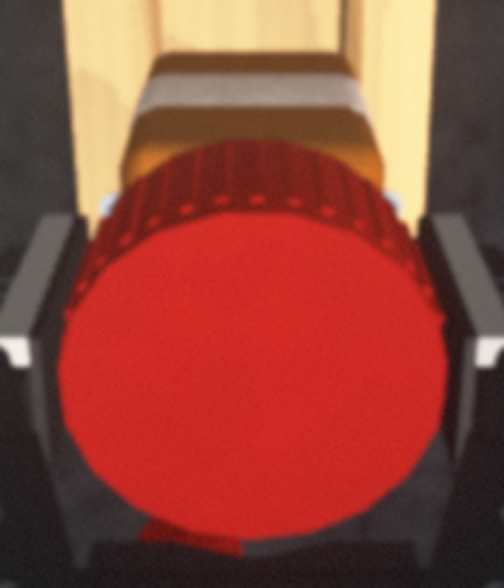

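The jar's look relative to the gripper is the same before and after the lift, so nothing slipped or tilted. The block's far corners are at (210,153) and (348,152), and the relative offset is only about 1 mm. I'll nudge by that and lower.

```bash
python3 -m crank '-0.4 -1.2 10 0 0 0;0 0 14 0 0 0;0 0 8 0 0 0;0 0 4 0 0 0;0 0 0 0 0 0'; python3 -m crank '0 0 4 0 0 0;0 0 4 0 0 0;0 0 4 0 0 0;0 0 0 0 0 0'
```

```text
time: 7.85
eef_pos: [0.4496, 0.0413, 0.0909]
tcp_rot: [1.0, -0.002, -0.0, -0.0]
contact_force: [0.6, 0.3, -3.5]
opening: 0.635
time: 8.35
eef_pos: [0.4494, 0.0413, 0.0789]
tcp_rot: [1.0, -0.001, -0.0, -0.0]
contact_force: [-0.6, -0.0, -4.1]
opening: 0.637
```

No contact with the walls so far, and the jar is 14 to 15 mm into the pocket.

```bash
python3 -m crank '0 0 5 0 0 0;0 0 5 0 0 0;0 0 3 0 0 0;0 0 0 0 0 0'; python3 -m crank '0 0 1 0 0 0;0 0 1 0 0 0;0 0 0 0 0 0'
```

```text
time: 8.85
eef_pos: [0.4495, 0.0413, 0.0659]
tcp_rot: [1.0, -0.001, -0.0, -0.0]
contact_force: [1.0, 0.3, -2.3]
opening: 0.639
time: 9.22
eef_pos: [0.4499, 0.0412, 0.0644]
tcp_rot: [1.0, -0.001, 0.0, 0.0]
contact_force: [0.5, -0.8, -3.9]
opening: 0.637
```

```bash
python3 -m crank '0 0 1 0 0 0;0 0 0 0 0 0'; python3 -m crank '0 0 0.8 0 0 0;0 0 0 0 0 0';  python3 -m crank '0 0 0.7 0 0 0;0 0 0 0 0 0'
```

```text
time: 9.48
eef_pos: [0.4501, 0.0412, 0.0642]
tcp_rot: [1.0, -0.001, -0.0, 0.0]
contact_force: [-2.9, -0.3, 4.0]
opening: 0.638
time: 9.72
eef_pos: [0.4503, 0.0412, 0.0641]
tcp_rot: [1.0, -0.001, -0.0, 0.0]
contact_force: [-4.8, -0.2, 9.1]
opening: 0.642
time: 9.98
eef_pos: [0.4505, 0.0412, 0.064]
tcp_rot: [1.0, -0.001, -0.0, 0.0]
contact_force: [-6.4, 1.0, 12.5]
opening: 0.641
```

```bash
python3 -m crank '0 0 0 0 0 -0.1;0 0 -0.3 0 0 -0.1;0 0 0 0 0 0' -1 110; python3 - <<'E'
from h import *
im,C=shot("wrist","w5.png"); s,r=tool();print(s["contact_force"],s["wrist_torque"],s["opening"],s["qpos"])
E
```

```text
time: 10.35
eef_pos: [0.4506, 0.0409, 0.0646]
tcp_rot: [0.995, 0.098, -0.0, 0.0]
contact_force: [-7.8, -0.0, 14.4]
opening: 0.631
[-7.80818491  0.69395881 14.98875453] [-0.17388702  1.29478453 -0.22895325] 0.6323337598282391 [-1.34026017e-01  7.23366984e-03  2.22826113e+00 -8.70599012e-04
  9.06055597e-01 -3.30049797e-01]
```

View pics/w5.png

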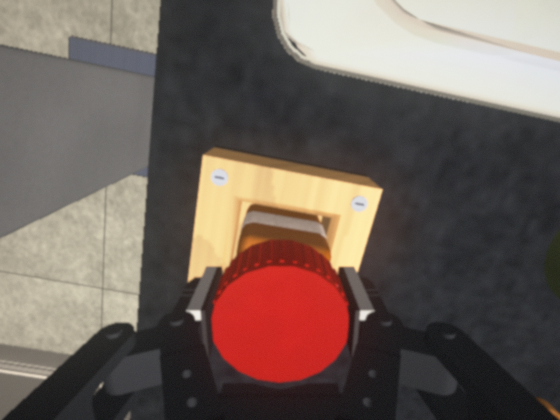

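The jar is seated, with its amber body and label at about (285,225) inside the pocket mouth. It has turned a few degrees to take up the play. I'll carry on unscrewing.

```bash
python3 -m crank '0 0 -0.3 0 0 -0.1;0 0 -0.3 0 0 -0.1;0 0 -0.3 0 0 -0.1;0 0 -0.3 0 0 -0.1;0 0 0 0 0 0';python3 - <<'E'
from h import *
s,r=tool();print(s["wrist_torque"],s["qpos"][5])
E
python3 -m crank '0 0 -0.3 0 0 -0.1;0 0 -0.3 0 0 -0.1;0 0 -0.3 0 0 -0.1;0 0 -0.3 0 0 -0.1;0 0 0 0 0 0';python3 - <<'E'
from h import *
s,r=tool();print(s["wrist_torque"],s["qpos"][5])
im,C=shot("wrist","w6.png")
E
```

```text
time: 11.02
eef_pos: [0.4513, 0.0407, 0.0661]
tcp_rot: [0.956, 0.294, 0.001, 0.001]
contact_force: [-6.2, -1.7, 13.9]
opening: 0.634
[-0.29359845  1.084916   -0.27712991] -0.7302586573330634
time: 11.65
eef_pos: [0.4512, 0.0405, 0.0672]
tcp_rot: [0.878, 0.478, 0.0, 0.001]
contact_force: [-5.7, -2.1, 14.4]
opening: 0.635
[-0.35650831  1.0153676  -0.33610773] -1.1301496168555327
```

View pics/w6.png

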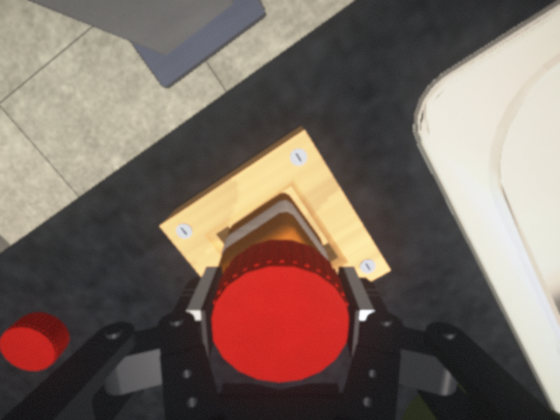

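The jar's corner at (280,197) stays with the block while the cap turns, so the cap is unscrewing.

```bash
python3 -m crank '0 0 -0.3 0 0 -0.1;0 0 -0.3 0 0 -0.1;0 0 -0.3 0 0 -0.1;0 0 -0.3 0 0 -0.1;0 0 0 0 0 0';python3 - <<'E'
from h import *
s,r=tool();print(s["wrist_torque"],s["qpos"][5])
E
python3 -m crank '0 0 -0.3 0 0 -0.1;0 0 -0.3 0 0 -0.1;0 0 -0.3 0 0 -0.1;0 0 -0.3 0 0 -0.1;0 0 0 0 0 0';python3 - <<'E'
from h import *
s,r=tool();print(s["wrist_torque"],s["qpos"][5])
im,C=shot("wrist","w7.png")
E
```

```text
time: 12.32
eef_pos: [0.4508, 0.0399, 0.0681]
tcp_rot: [0.766, 0.643, -0.001, 0.001]
contact_force: [-6.8, -3.9, 12.7]
opening: 0.636
[-0.74791393  1.08028097 -0.32193727] -1.530102136429125
time: 12.95
eef_pos: [0.4483, 0.0412, 0.0688]
tcp_rot: [0.625, 0.781, -0.002, -0.003]
contact_force: [-13.0, -1.8, 20.0]
opening: 0.633
[ 0.05270909  2.20045741 -0.97383274] -1.9274135931603447
```

View pics/w7.png

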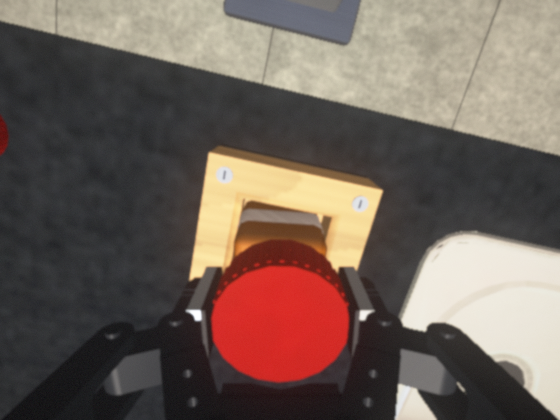

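```bash
python3 -m crank '0 0 -0.3 0 0 -0.1;0 0 -0.3 0 0 -0.1;0 0 0 0 0 0';python3 - <<'E'
from h import *
s,r=tool();print(s["wrist_torque"],s["qpos"][5])
im,C=shot("wrist","w8.png"); im,C=shot("side","s8.png")
cv2.imwrite("pics/s8c.png",cv2.resize(im[150:270,250:410,::-1],None,fx=5,fy=5,interpolation=cv2.INTER_CUBIC))
E
```

```text
time: 13.38
eef_pos: [0.4492, 0.041, 0.0704]
tcp_rot: [0.542, 0.841, -0.002, -0.002]
contact_force: [-13.3, -0.7, 21.7]
opening: 0.634
[-0.25944164  2.22065706 -0.33373219] -2.130122740427589
```

View pics/w8.png

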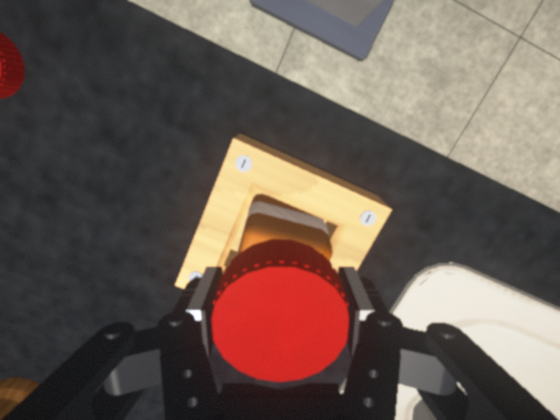

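View pics/s8c.png

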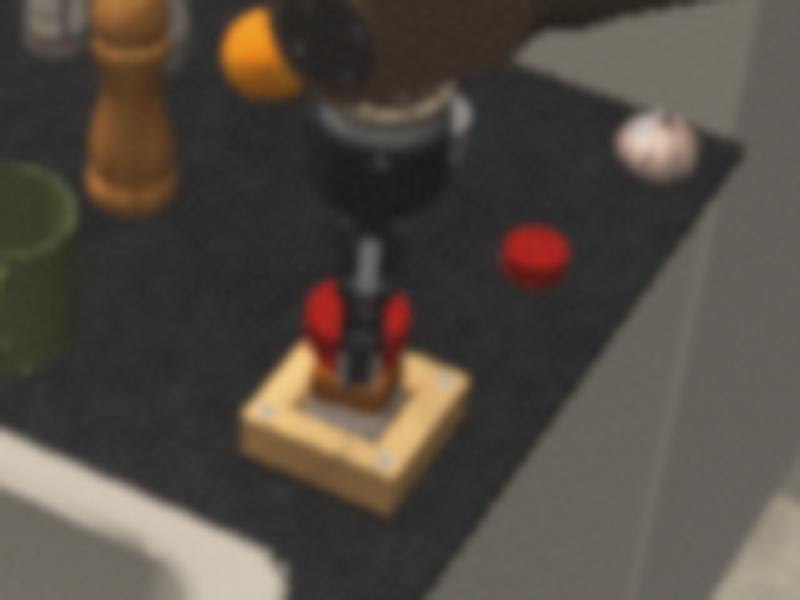

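```bash
python3 -m crank '0 0 -2 0 0 0;0 0 -2 0 0 0;0 0 0 0 0 0'; python3 -m crank '0 0 -2 0 0 0;0 0 -2 0 0 0;0 0 0 0 0 0';python3 - <<'E'
from h import *
s,r=tool();print(s["wrist_torque"],s["qpos"][5],s["contact_force"])
im,C=shot("wrist","w9.png"); im,C=shot("side","s9.png")
cv2.imwrite("pics/s9c.png",cv2.resize(im[150:270,250:410,::-1],None,fx=5,fy=5,interpolation=cv2.INTER_CUBIC))
E
```

```text
time: 13.85
eef_pos: [0.4489, 0.041, 0.0721]
tcp_rot: [0.542, 0.84, -0.001, -0.001]
contact_force: [-6.8, -1.4, 6.4]
opening: 0.635
time: 14.22
eef_pos: [0.4489, 0.0412, 0.0754]
tcp_rot: [0.542, 0.841, -0.001, -0.001]
contact_force: [-5.7, -1.7, 3.8]
opening: 0.633
[-0.26910271  0.95326423 -0.30625894] -2.1304142040780816 [-5.67923473 -1.71301941  3.78040733]
```

View pics/w9.png

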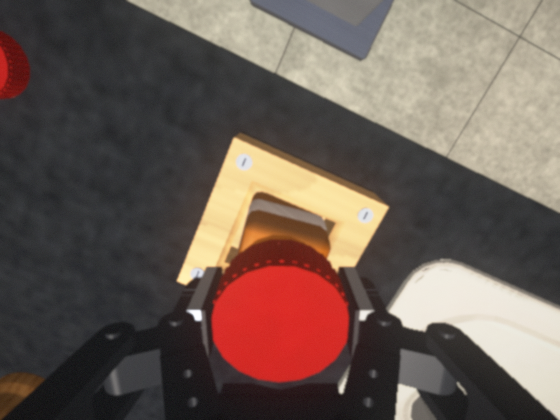

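View pics/s9c.png

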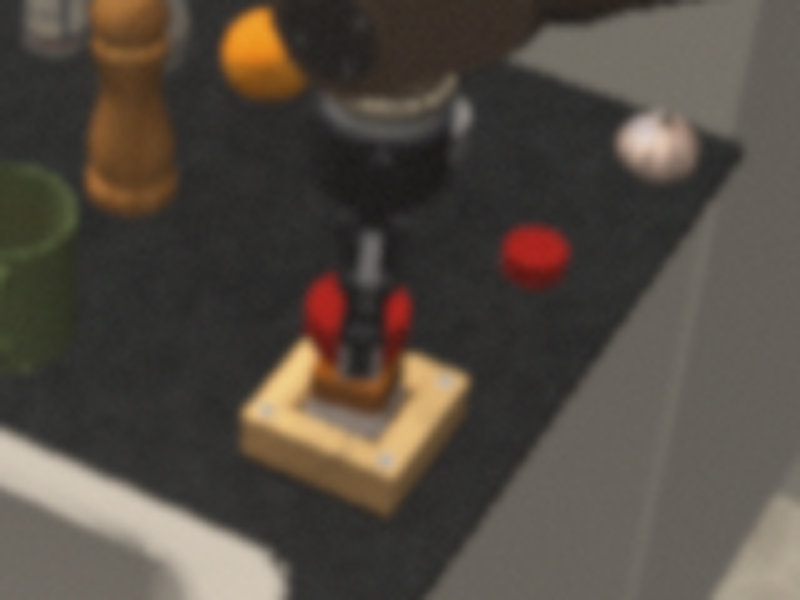

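```bash
python3 -m crank '0 0 -3 0 0 0;0 0 -3 0 0 0;0 0 -3 0 0 0;0 0 -3 0 0 0;0 0 0 0 0 0';python3 - <<'E'
from h import *
s,r=tool();print(s["wrist_torque"],s["contact_force"])
im,C=shot("wrist","w10.png"); im,C=shot("side","s10.png")
cv2.imwrite("pics/s10c.png",cv2.resize(im[150:270,250:410,::-1],None,fx=5,fy=5,interpolation=cv2.INTER_CUBIC))
E
```

```text
time: 14.95
eef_pos: [0.4504, 0.0411, 0.0882]
tcp_rot: [0.541, 0.841, 0.0, 0.001]
contact_force: [-1.0, -1.1, -0.2]
opening: 0.632
[-0.23414511  0.13680157 -0.02152592] [-1.04359453 -1.1105544  -0.1825222 ]
```

View pics/w10.png

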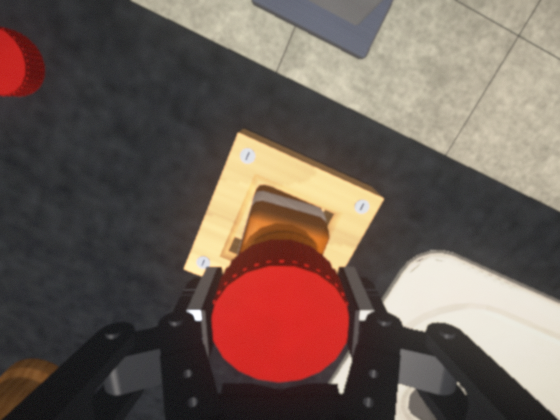

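View pics/s10c.png

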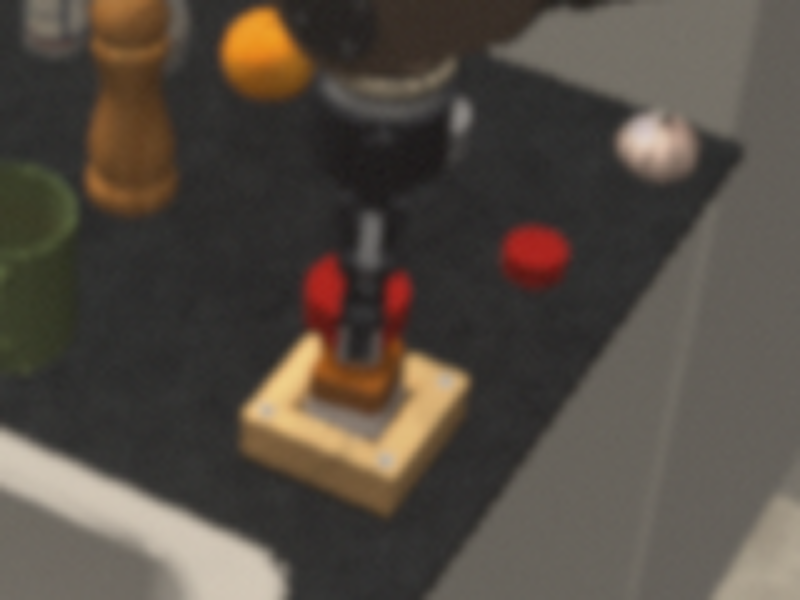

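The cap is free: the force is near zero, and the jar has stayed in the block at the same place in the side view. I'll raise it further, checking the real gap to the rim.

```bash
python3 -m crank '0 0 -4 0 0 0;0 0 -5 0 0 0;0 0 -4 0 0 0;0 0 0 0 0 0;0 0 0 0 0 0';python3 - <<'E'
from h import *
s,r=tool();print(s["wrist_torque"],s["contact_force"],r.as_matrix()[:,2])
im,C=shot("wrist","w11.png"); 
cv2.imwrite("pics/w11c.png",cv2.resize(im[120:400,180:390,::-1],None,fx=2.8,fy=2.1,interpolation=cv2.INTER_CUBIC))
im,C=shot("side","s11.png")
cv2.imwrite("pics/s11c.png",cv2.resize(im[180:260,280:380,::-1],None,fx=7,fy=7,interpolation=cv2.INTER_CUBIC))
for z in (.0075+.06,.0855-.01,.087+.006,.064+.006+.038,.09+.006+.038): print(z,proj("side",(.4503,.041,z),C))
E
```

```text
time: 15.68
eef_pos: [0.4498, 0.0413, 0.1005]
tcp_rot: [0.542, 0.841, 0.0, 0.0]
contact_force: [-0.7, 0.3, -0.3]
opening: 0.631
[ 0.00608955 -0.00069913 -0.00666271] [-0.65269465  0.34073341 -0.31040064] [ 1.20025291e-04  8.23346833e-05 -9.99999989e-01]
0.0675 [321.34006357 220.31225357]
0.07550000000000001 [321.54670875 218.23566929]
0.093 [322.00391431 213.6411953 ]
0.10800000000000001 [322.40155513 209.64528948]
0.134 [323.10370931 202.58931865]
```

View pics/w11c.png

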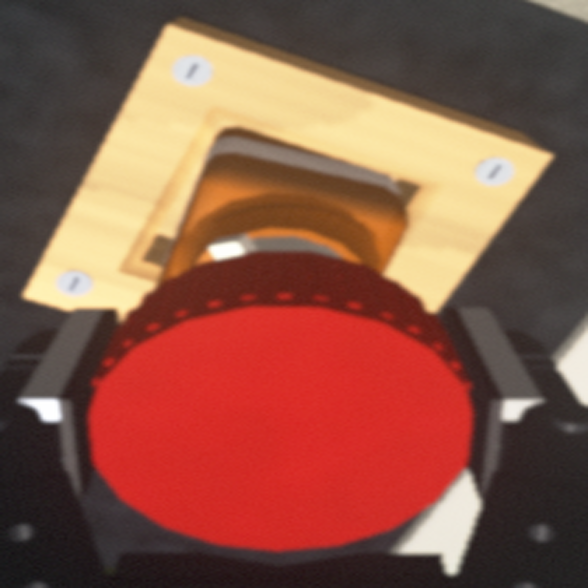

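View pics/s11c.png

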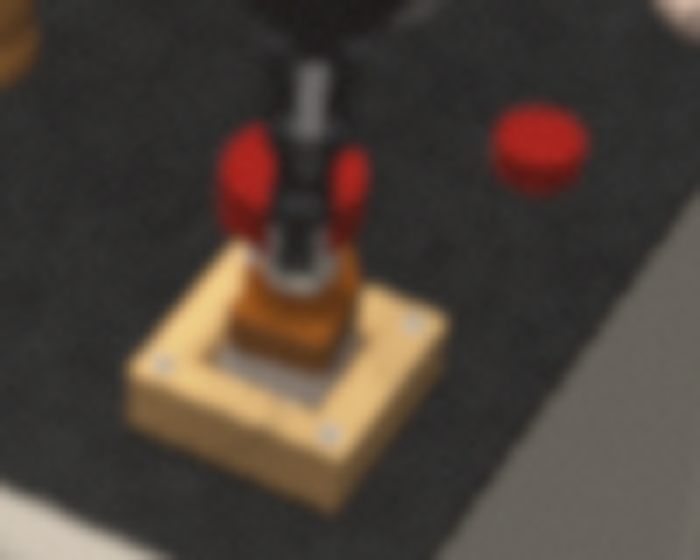

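```bash
python3 -m crank '0 0 -2 0 0 0;0 0 0 0 0 0;0 0 0 0 0 0;0 0 0 0 0 0';python3 - <<'E'
from h import *
im,C=shot("top","t12.png"); s,r=tool(); print(s["time"],s["contact_force"],s["dq"].round(3),s["eef_pos"])
im,C=shot("wrist","w12.png")
im,C=shot("side","s12.png")
E
```

```text
time: 16.27
eef_pos: [0.4498, 0.0413, 0.1025]
tcp_rot: [0.542, 0.841, -0.0, -0.0]
contact_force: [-0.1, 0.5, -0.3]
opening: 0.632
16.325 [-0.95087298  0.74233106 -0.32198399] [-0.001 -0.    -0.001 -0.001 -0.    -0.001] [0.44977723 0.04125686 0.10249574]
```

View pics/s12.png

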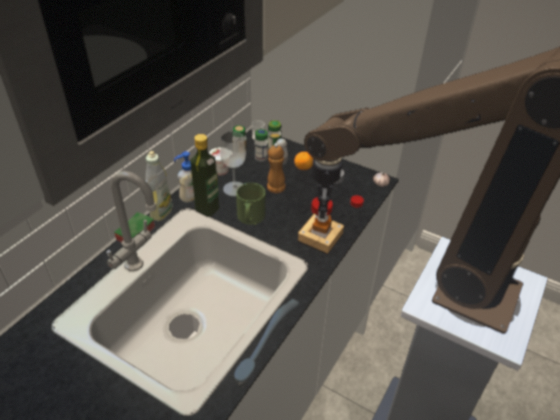

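View pics/w12.png

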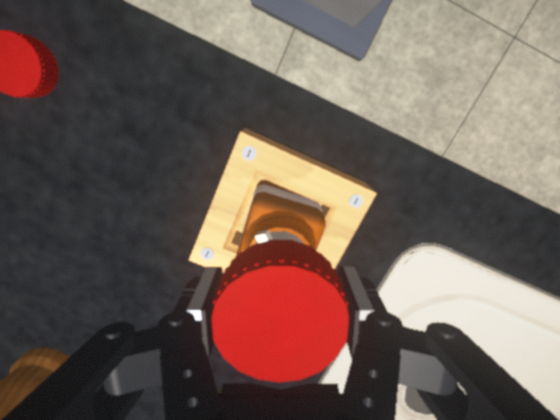

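View pics/t12.png

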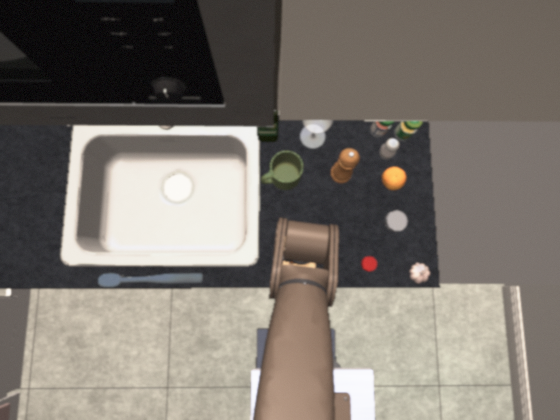

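The jar sits in the block with its rim and seal showing at about (280,240) in the wrist view. The cap is held level above it, and the other objects are in their original places. I'll hand it in.

```bash
python3 -c "
from plant import ctrl; print(ctrl.sign_off())"
```

```text
the job is handed in; nothing more can be done
None
```

I lifted the jar by its red cap and set it down in the pocket. The tool height when it touched bottom, 6 mm above the height at the grasp, matched the pocket floor. I then turned the cap about 126° anticlockwise, raised it straight up, and handed in at about 16.4 s while still holding it.

**Thread release:** The upward push reached about 22 N late in the turn. It fell to about zero as I raised the cap, and the jar's weight never came onto the tool.

**Final position:**
- **Height:** The cap is about 38 mm above its tight height, roughly 26 to 30 mm above where it rides once loose. I didn't measure its gap to the jar's rim; from the given dimensions I estimate 17 to 22 mm. I took "2 or 3 cm" as a compromise between these readings.
- **Level and centring:** The tool points straight down and is within about 1 mm of where the jar was seated. I judged centring from the tool position. The wrist picture hinted at about 1 mm of offset, which I left.

**Surroundings:** The jar is still in the block, turned a few degrees within the pocket's play. The other objects look unmoved in the top and side pictures.

**Odd readings:** Near the end of the turn the twist on the wrist briefly rose to about 1 N m before dropping back. I think this was the jar binding against the pocket as it shifted in its play. I saw no slip in the grip.

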